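# Lids back on the washed insets and the pan

### The arm

A 6-joint arm with a two-finger parallel gripper is mounted at the origin on a cart in front of the work surface, level with it; the furniture and walls round the work are solid. World frame = base frame: x ahead of the robot, y to its left, z up, the work surface at z = 0. Lengths are in m, angles in rad, forces in N, time in s.
With the tool pointing down it reaches from about 0.375 to 0.975 m from the base axis. Payload 3.8 kg.
Tool frame: the origin (TCP) lies midway between the tips of the shut fingers; the grasp point (between the pads) lies 19 mm behind it; z points along the fingers, y is the direction in which the jaws open and shut (so a half turn about z gives the same grasp; the last joint's range is limited). The gripper opens to 85 mm and grips with 20 to 120 N. Pads are 22 mm wide; open, the fingers measure 114 mm over their backs; the gripper's body (76 mm by 85 mm) begins 54 mm behind the grasp point. The pads swing forward as they close: fully open they stand 13 mm farther back than shut.
Start: joints at [1.102, 0.264, 1.604, -0, 1.274, -0.037], TCP at [0.282, 0.613, 0.231] pointing down, gripper open.
Joint ranges: [-2.63, 2.63], [-0.94, 2.18], [0.31, 2.57], [-1.31, 4.45], [0, 2.66], [-2.55, 2.55]. Speed limits (rad/s): [2.57, 2.57, 3.14, 3.14, 3.14, 3.14].

### API

Orientations are given as a unit quaternion [x, y, z, w].
In Python, from plant import monitor, viewer, order gives the robot as it stands. The module is installed in compiled form; this text tells all that it offers.
- The arm moves only by the tool step_arm, never from a script. Its argument "deltas" is a list of rows, each a list of 7 numbers: the shift along the tool's x, y, z in m, then the turn, a rotation vector about the tool's x, y, z in rad, then the closure in counts, from 0 (fully open) to 255 (shut). In form: [[tx, ty, tz, rx, ry, rz, fingers], ...]. A call has 1 to 20 rows; each row is the pose to reach, as a shift and turn from the pose commanded when the call began, along the tool's axes at that moment; what a row does not reach only later rows make up. A row lasts 1/8 s, in which the tool goes at most 62.5 mm and 10.7 degrees, less where a joint would pass 70% of its speed; a pose out of reach is approached as far as the arm can. A call with a gripper value outside its range is refused whole. The fingers move at their own pace and stop on an object; "grip_force" is the grip in N (left out, the last holds). Time passes only in rows, so rows that repeat a pose let the fingers close. It gives the time, the measured TCP pose, the force and the opening at its end, in the units of the state.
- monitor.get_obs(): the state, without advancing time (a new reading comes with each control period).
- viewer.get_image(name): name is "scene" or "top" or "wrist"; returns (picture, depth): 384x512x3 uint8, red, green, blue; 384x512 float32, m along the optical axis (not along the pixel's ray), 0 where there is no reading.
- viewer.camera_info(name): a dict with "K" (3x3 intrinsics, pixels), "D" ([k1, k2, p1, p2, k3] as OpenCV has them; the pictures are not rectified), "view" (4x4, takes a point from world to camera coordinates). Camera axes: x right, y down, z forward; pixel columns grow to the right and rows downward; lengths in m; the calibration is good to about 2 mm. A picture is of the moment at which its call begins: read the wrist's pose just before it. camera_info takes no time and is no camera call; for the wrist camera it gives the pose at the moment of the call.
- order.close_job(): hands the job in, once; it reports no verdict.
The state is a dict: "clock": time; "qpos": joint angles; "qvel": joint speeds; "effort": joint torques, N m; "position": TCP position; "orientation": TCP orientation; "wrist_force": force on the tool from outside, world axes, zero at the start; "torque": the same for the moment, N m; "opening": opening from 0.0 (shut) to 1.0 (fully open).
Only numpy, scipy, OpenCV 4.12 (cv2) and the standard library are available. Lean on these libraries where they do the work, as an engineer would, in place of code of your own. Each camera call takes 0.05 s, during which the arm holds its last target.

### The job

The three round insets and the rectangular pan are washed and dry: put every lid on the container it belongs to, skirt down inside the mouth and flange lying flat on the rim all round. Leave the containers standing where they are, and do not shift the salt shaker or the roll of labels that stand among them.

Things in the scene. Friction and masses are not known exactly. Their poses are not given: they have to be found in the camera images.
- inset_small_mouth (a point): the smallest of three round open stainless insets, empty, standing upright and loose on the table: inside diameter 72 mm, outside 80 mm over the rolled rim, wall 3 mm, height 75 mm. The point is the centre of its mouth, level with the top of the rim (75 mm above the table); z up.
- inset_medium_mouth (a point): the middle-sized of three round open stainless insets, empty, standing upright and loose on the table: inside diameter 100 mm, outside 108 mm over the rolled rim, wall 3 mm, height 90 mm. The point is the centre of its mouth, level with the top of the rim (90 mm above the table); z up.
- inset_large_mouth (a point): the largest of three round open stainless insets, empty, standing upright and loose on the table: inside diameter 132 mm, outside 140 mm over the rolled rim, wall 3 mm, height 105 mm. The point is the centre of its mouth, level with the top of the rim (105 mm above the table); z up.
- pan_mouth (a point): rectangular open stainless pan, empty, loose on the table, 182 mm (x) by 121 mm (y) over the rim, 148 by 88 mm clear inside the walls, 95 mm high. The point is the centre of its mouth, level with the rim's top (95 mm above the table); z up. Half a turn about z makes no difference.
- lid_small_grip (a point): smallest of three round steel lids with a black knob, right way up on the table; fits the smallest inset. Flange diameter 90 mm, skirt below it 58 mm across, 10 mm deep. Knob: upright, 31 mm diameter, 29 to 54 mm above the lid's underside; dome under it at 18 mm. The point is the knob's middle, on the lid's axis: 41 mm above the underside, 31 mm above the rim when seated. z up.
- lid_medium_grip (a point): middle-sized of three round steel lids with a black knob, right way up on the table; fits the middle-sized inset. Flange diameter 118 mm, skirt below it 86 mm across, 10 mm deep. Knob: upright, 31 mm diameter, 29 to 54 mm above the lid's underside; dome under it at 18 mm. The point is the knob's middle, on the lid's axis: 41 mm above the underside, 31 mm above the rim when seated. z up.
- lid_large_grip (a point): largest of three round steel lids with a black knob, right way up on the table; fits the largest inset. Flange diameter 150 mm, skirt below it 118 mm across, 10 mm deep. Knob: upright, 31 mm diameter, 29 to 54 mm above the lid's underside; dome under it at 18 mm. The point is the knob's middle, on the lid's axis: 41 mm above the underside, 31 mm above the rim when seated. z up.
- lid_pan_grip (a point): rectangular steel lid with a bar handle, right way up on the table; fits the pan. Plate 182 (x) by 121 mm (y), its panel at 16 mm; skirt 132 by 74 mm, 10 mm deep. Handle: round bar 12 mm thick, straight along x for 66 mm. The point is the middle of the bar: 41 mm above the lid's underside, 31 mm above the rim when seated. z up; half a turn makes no difference.
- shaker_mid (a point): salt shaker, 44 mm in diameter, 90 mm tall, glass with a grey top, standing between the lids and the containers; a bystander, to be left alone. The point is its centre, half-way up.
- roll_mid (a point): white roll of labels, 62 mm in diameter, 28 mm high, lying flat with its hole up; a bystander, to be left alone. The point is its centre, half-way up.
Mind the look-alikes: they are no part of the job. Leave any yellow look-alike of the part that bears lid_small_grip alone.

How it is judged:
At the end, for the whole second after the job is handed in: Each lid on its own container: centred within 12 mm, knob or bar 26 to 36 mm above the rim, level within 0.07 rad, pan lid square within 0.15 rad; containers upright within 0.05 rad and within 40 mm of their start; lids and containers at rest (under 20 mm/s) (horizontal distance between lid_small_grip and inset_small_mouth below 0.012 m and z of lid_small_grip in the frame of inset_small_mouth between 0.026 and 0.036 m and angle between each of lid_small_grip, lid_medium_grip, lid_large_grip, lid_pan_grip's own z axis and vertical below 0.07 rad and angle between each of inset_small_mouth, inset_medium_mouth, inset_large_mouth, pan_mouth's own z axis and vertical below 0.05 rad and distance of each of inset_small_mouth, inset_medium_mouth, inset_large_mouth, pan_mouth from where it was at the start of the episode below 0.04 m and linear speed of each of lid_small, inset_small, lid_medium, inset_medium, lid_large, inset_large, lid_pan, pan below 0.02 m/s and horizontal distance between lid_medium_grip and inset_medium_mouth below 0.012 m and z of lid_medium_grip in the frame of inset_medium_mouth between 0.026 and 0.036 m and horizontal distance between lid_large_grip and inset_large_mouth below 0.012 m and z of lid_large_grip in the frame of inset_large_mouth between 0.026 and 0.036 m and horizontal distance between lid_pan_grip and pan_mouth below 0.012 m and z of lid_pan_grip in the frame of pan_mouth between 0.026 and 0.036 m and angle between the x axis of lid_pan_grip and the x axis of pan_mouth, either way round below 0.15 rad); the robot touches nothing.
It fails at once if the salt shaker is shifted by more than 25 mm or knocked over (distance of shaker_mid from where it was at the start of the episode above 0.025 m or angle between shaker_mid's own z axis and vertical above 0.5 rad).
It fails at once if the roll of labels is shifted by more than 25 mm (distance of roll_mid from where it was at the start of the episode above 0.025 m).
It also fails if it takes over 120 s, if anything falls off the work surface, if the arm or the gripper's body presses on something with over 40 N, if the wrist force passes 120 N, or if a joint passes its speed limit or range.

## Working session

There is one attempt and no reset: what is moved stays moved. The work goes in short steps, Python scripts to look and compute and a tool call to move; the robot and the scene stay as the last step left them, time stands still between calls to the robot, and variables do not carry over. Pictures are saved under pics/ and viewed, and the job is handed in when it is done.

Besides the shell and the picture viewer there is one more tool, called after ">>>" by a JSON object that holds its "method" and its "body", one argument or row to a line. step_arm: Moves the arm, as the interface text tells. Its arguments: {"type":"object","properties":{"deltas":{"type":"array","items":{"type":"array","items":{"type":"number"}}},"grip_force":{"type":"number"}},"required":["deltas"]}

```bash
mkdir -p pics; python3 - <<'E'
from plant import monitor, viewer, order
import cv2,numpy as np
o=monitor.get_obs();print(o)
for n in ["scene","top","wrist"]:
    c=viewer.camera_info(n);print(n,c)
    im,d=viewer.get_image(n);np.savez(f"pics/{n}0.npz",im=im,d=d,K=c["K"],D=c["D"],view=c["view"])
    cv2.imwrite(f"pics/{n}0.png",im[:,:,::-1]);print(d.min(),d.max())
E
```

```text
{'clock': 0.0, 'qpos': array([ 1.10209709e+00,  2.64737566e-01,  1.60539074e+00,  3.14410676e-05,
        1.27370053e+00, -3.69175626e-02]), 'qvel': array([-0.00071715, -0.00063656, -0.00018175, -0.00063769,  0.0006382 ,
        0.00056687]), 'effort': array([-6.69016226e-04, -5.15091527e+01, -3.67324305e+01,  9.08064339e-05,
        1.28497003e-02,  2.22126420e-05]), 'position': array([0.28214938, 0.61238845, 0.22996349]), 'orientation': array([ 2.14222048e-01,  9.76784349e-01, -1.07879422e-03, -2.94210926e-04]), 'wrist_force': array([-0.43162434, -0.7484039 ,  0.40955865]), 'torque': array([-0.00282536, -0.03070955,  0.00860582]), 'opening': 0.9985782344803215}
scene {'K': array([[480.73581569,   0.        , 262.5288814 ],
       [  0.        , 480.73581569, 197.23788575],
       [  0.        ,   0.        ,   1.        ]]), 'D': array([0.04678169, 0.        , 0.        , 0.        , 0.        ]), 'view': array([[ 0.72734488, -0.68627003, -0.00169401, -0.26492643],
       [-0.29432805, -0.30971249, -0.90412896,  0.30471489],
       [ 0.61995195,  0.65811216, -0.42725631,  1.5014548
[... 396 characters left out ...]
[-0.99892253,  0.00466211, -0.04617397,  0.50579893],
       [ 0.04611077, -0.01285723, -0.99885359,  1.55338438],
       [ 0.        ,  0.        ,  0.        ,  1.        ]])}
0.0 2.4703918
wrist {'K': array([[267.10136866,   0.        , 250.60495471],
       [  0.        , 267.10136866, 196.32983041],
       [  0.        ,   0.        ,   1.        ]]), 'D': array([0.00180866, 0.        , 0.        , 0.        , 0.        ]), 'view': array([[ 0.41823832,  0.90833112, -0.0033588 , -0.67301843],
       [ 0.86890462, -0.39900135,  0.29292096, -0.03693636],
       [ 0.26472906, -0.12542925, -0.95613076,  0.38142591],
       [ 0.        ,  0.        ,  0.        ,  1.        ]])}
0.0 1.4016098
```

View pics/top0.png

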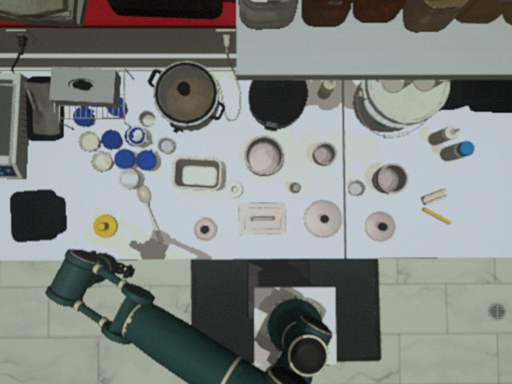

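View pics/scene0.png

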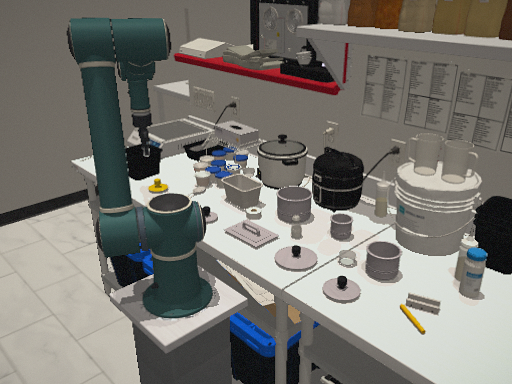

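View pics/wrist0.png

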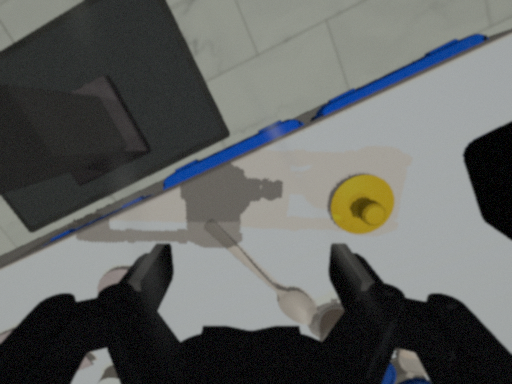

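```bash
cat > h.py <<'E'
import numpy as np,cv2
def load(n):
    z=np.load(f"pics/{n}.npz");return z["im"],z["d"],z["K"],z["D"],z["view"]
def cloud(d,K,D,V):
    h,w=d.shape
    uv=np.stack(np.meshgrid(np.arange(w),np.arange(h)),-1).reshape(-1,1,2).astype(float)
    n=cv2.undistortPoints(uv,K,D).reshape(h,w,2)
    P=np.dstack([n*d[...,None],d])
    return (P-V[:3,3])@V[:3,:3]
def ray(uv,z,K,D,V):
    n=cv2.undistortPoints(np.array(uv,float).reshape(-1,1,2),K,D).reshape(-1,2)
    r=np.c_[n,np.ones(len(n))]@V[:3,:3]; c=-V[:3,:3].T@V[:3,3]
    return c+r*((z-c[2])/r[:,2])[:,None]
E
python3 - <<'E'
from h import *
im,d,K,D,V=load("top0")
W=cloud(d,K,D,V)
cv2.imwrite("pics/topz.png",cv2.resize(im[110:260,80:460,::-1],None,fx=2.1,fy=2.1,interpolation=cv2.INTER_CUBIC))
for n,(u,v) in dict(ls=(205,229),lp=(262,218),ll=(322,218),lm=(380,226),pan=(200,173),L=(265,155),S=(323,154),M=(390,178),roll=(235,188),sh=(295,187),x=(356,187),yel=(105,226)).items():
    w=W[v-22:v+23,u-30:u+31].reshape(-1,3); print(n,ray([(u,v)],0.05,K,D,V).round(3),W[v,u].round(3), W[v-6:v+7,u-6:u+7,2].max().round(3), np.percentile(w[:,2],[1,50,90,97,100]).round(3))
E
```

```text
ls [[0.38  0.344 0.05 ]] [0.38  0.344 0.05 ] 1.573 [-0.009 -0.     0.013  0.019  1.573]
lp [[0.421 0.127 0.05 ]] [0.421 0.128 0.052] 1.573 [-0.009  0.007  0.017  0.033  1.573]
ll [[ 0.419 -0.101  0.05 ]] [ 0.419 -0.101  0.05 ] 1.573 [-0.023  0.002  0.018  0.023  1.573]
lm [[ 0.388 -0.322  0.05 ]] [ 0.388 -0.322  0.052] 0.058 [-0.01  -0.     0.015  0.021  1.573]
pan [[0.593 0.363 0.05 ]] [ 0.599  0.369 -0.004] 0.012 [-0.008  0.003  0.092  0.096  1.573]
L [[0.661 0.114 0.05 ]] [ 0.669  0.112 -0.002] 0.013 [-9.000e-03  1.000e-03  7.900e-02  1.040e-01  1.573e+00]
S [[ 0.664 -0.108  0.05 ]] [ 0.673 -0.119 -0.003] 0.078 [-2.300e-02 -1.000e-03  9.000e-03  7.300e-02  1.573e+00]
M [[ 0.571 -0.364  0.05 ]] [ 0.575 -0.382  0.003] 1.573 [-0.009  0.     0.064  0.089  1.573]
roll [[0.535 0.23  0.05 ]] [ 0.539  0.231 -0.003] 0.035 [-9.000e-03  1.000e-03  2.700e-02  9.500e-02  1.573e+00]
sh [[0.538 0.001 0.05 ]] [0.536 0.005 0.086] 1.573 [-0.01  -0.     0.015  0.084  1.573]
x [[ 0.537 -0.233  0.05 ]] [ 0.54  -0.247 -0.   ] 1.573 [-0.026 -0.     0.02   0.082  1.573]
yel [[0.394 0.721 0.05 ]] [0.393 0.722 0.046] 0.058 [-0.009 -0.     0.013  0.021  1.573]
```

View pics/topz.png

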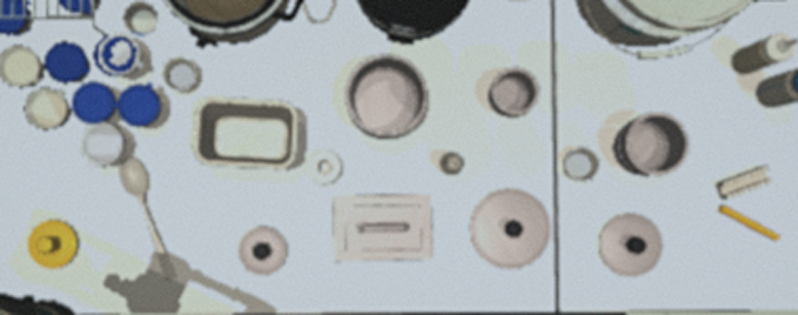

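```bash
python3 - <<'E'
from h import *
im,d,K,D,V=load("top0")
W=cloud(d,K,D,V); I=im.astype(int)
def fitc(p):
    A=np.c_[2*p[:,:2],np.ones(len(p))];s=np.linalg.lstsq(A,(p[:,:2]**2).sum(1),rcond=None)[0]
    return s[:2],np.sqrt(s[2]+s[0]**2+s[1]**2)
pink=((I[...,0]-I[...,2])>-3).astype(np.uint8)
dark=(I.max(2)<70).astype(np.uint8)
for n,(u,v,r) in dict(ls=(205,229,17),lp=(262,218,28),ll=(322,218,24),lm=(380,226,20)).items():
    m=np.zeros_like(pink);m[v-r:v+r+1,u-r:u+r+1]=(pink|dark)[v-r:v+r+1,u-r:u+r+1]
    m=cv2.morphologyEx(m,cv2.MORPH_OPEN,np.ones((3,3)))
    c=max(cv2.findContours(m,cv2.RETR_EXTERNAL,cv2.CHAIN_APPROX_NONE)[0],key=cv2.contourArea)
    P=ray(c.reshape(-1,2),.012,K,D,V)
    if n=="lp":
        print(n,"rect",cv2.minAreaRect((P[:,:2]*1000).astype(np.float32)))
    else: print(n,"flange",fitc(P))
    k=dark[v-8:v+9,u-10:u+11]; M=cv2.moments(k,True)
    if M["m00"]: print("  knob",M["m00"],ray([(M["m10"]/M["m00"]+u-10,M["m01"]/M["m00"]+v-8)],.05,K,D,V).round(4))
for n,(u,v,r,z) in dict(pan=(200,173,32,.095),L=(265,155,24,.105),S=(323,154,16,.075),M=(390,178,22,.09)).items():
    w=W[v-r:v+r+1,u-r:u+r+1].reshape(-1,3); w=w[abs(w[:,2]-z)<.007]
    if n=="pan": print(n,len(w),cv2.minAreaRect((w[:,:2]*1000).astype(np.float32)),w.mean(0))
    else: print(n,len(w),fitc(w),w[:,2].mean())
for n,(u,v,r,z) in dict(roll=(235,188,12,.028),sh=(295,187,10,.09),x=(356,187,12,.08)).items():
    w=W[v-r:v+r+1,u-r:u+r+1].reshape(-1,3); w=w[(w[:,2]>z-.008)&(w[:,2]<z+.02)]
    print(n,len(w),w.mean(0),np.ptp(w,axis=0))
E
```

```text
ls flange (array([0.37902782, 0.34840194]), np.float64(0.043398436397115984))
  knob 38.0 [[0.3798 0.347  0.05  ]]
lp rect ((420.24249267578125, 125.74591064453125), (179.44557189941406, 116.78104400634766), 89.72016143798828)
ll flange (array([ 0.41743889, -0.10998582]), np.float64(0.07322014254855061))
  knob 38.0 [[ 0.4174 -0.1088  0.05  ]]
lm flange (array([ 0.3862632 , -0.33279203]), np.float64(0.057733046925881715))
  knob 48.0 [[ 0.3866 -0.3309  0.05  ]]
pan 413 ((590.3204345703125, 371.9483642578125), (182.00328063964844, 120.91864776611328), 86.40352630615234) [0.59129038 0.37383672 0.09340095]
L 225 (array([0.65516956, 0.12334965]), np.float64(0.06903268744616584)) 0.1032642748804109
S 119 (array([ 0.66644986, -0.10992341]), np.float64(0.039011246752024484)) 0.07369351999623748
M 173 (array([ 0.56917157, -0.35826305]), np.float64(0.05304129190258161)) 0.08834320929125478
roll 173 [0.53428346 0.23573637 0.02728097] [0.05885735 0.05812506 0.01474302]
sh 40 [0.53622665 0.00133483 0.08651912] [0.02659373 0.02641596 0.01197909]<stdin>:25: RuntimeWarning: Mean of empty slice.
  ret = um.true_divide(
Traceback (most recent call last):
ValueError: zero-size array to reduction operation maximum which has no identity
```

>>> {"method": "step_arm", "body": {
  "deltas": [
    [-0.02, -0.02, 0.008, 0, 0, 0.1138, 0],
    [-0.04, -0.04, 0.016, 0, 0, 0.2276, 0],
    [-0.06, -0.06, 0.024, 0, 0, 0.3414, 0],
    [-0.08, -0.08, 0.032, 0, 0, 0.4552, 0],
    [-0.1, -0.1, 0.04, 0, 0, 0.569, 0],
    [-0.12, -0.12, 0.048, 0, 0, 0.6828, 0],
    [-0.14, -0.14, 0.056, 0, 0, 0.7966, 0],
    [-0.16, -0.16, 0.064, 0, 0, 0.9104, 0],
    [-0.18, -0.18, 0.072, 0, 0, 1.0242, 0],
    [-0.1986, -0.199, 0.08, 0, 0, 1.138, 0],
    [-0.1986, -0.199, 0.08, 0, 0, 1.138, 0],
    [-0.1986, -0.199, 0.08, 0, 0, 1.138, 0]
  ],
  "grip_force": 50
}}

```text
clock: 1.65
position: [0.3796, 0.3497, 0.1515]
orientation: [0.706, 0.708, 0.0, -0.0]
wrist_force: [-0.1, 0.1, 1.1]
opening: 1.002
```

```bash
cat > snap.py <<'E'
import sys
from h import *
from plant import monitor, viewer
from scipy.spatial.transform import Rotation as R
def snap(n,tag):
    c=viewer.camera_info(n); im,d=viewer.get_image(n)
    np.savez(f"pics/{tag}.npz",im=im,d=d,K=c["K"],D=c["D"],view=c["view"]);cv2.imwrite(f"pics/{tag}.png",im[:,:,::-1])
def st():
    o=monitor.get_obs();print(o["clock"],o["position"].round(4),R.from_quat(o["orientation"]).as_matrix().round(3).tolist(),"op",o["opening"],"F",o["wrist_force"].round(2),"q",o["qpos"].round(2))
if __name__=="__main__":
    st()
    for a in sys.argv[1:]: n,t=a.split(":");snap(n,t)
E
python3 snap.py wrist:w1
```

```text
1.65 [0.3796 0.3497 0.1515] [[-0.002, 1.0, 0.0], [1.0, 0.002, 0.001], [0.001, 0.0, -1.0]] op 1.0019614938411352 F [-0.15  0.13  1.12] q [0.7  0.03 2.03 0.   1.09 0.69]
```

View pics/w1.png

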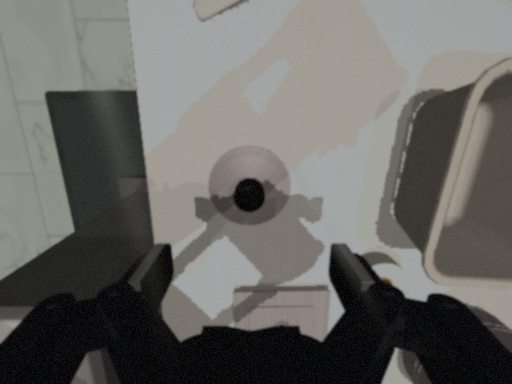

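```bash
python3 - <<'E'
from h import *
im,d,K,D,V=load("w1")
I=im.astype(int)
W=cloud(d,K,D,V)
m=np.zeros(I.shape[:2],np.uint8);m[170:220,225:275]=(I[170:220,225:275].max(2)<45)
M=cv2.moments(m,True);c=(M["m10"]/M["m00"],M["m01"]/M["m00"]);print(c,M["m00"],ray([c],.05,K,D,V),ray([c],.042,K,D,V))
s=W[170:220,225:275][m[170:220,225:275]>0];print(np.percentile(s[:,2],[5,50,95]),s[s[:,2]>.05].mean(0))
print(ray([(250,186)],.012,K,D,V), W[300:310,280].round(3)[0])
# pan rim
u=W.reshape(-1,3);u=u[(abs(u[:,2]-.095)<.003)&(u[:,0]<.7)&(u[:,0]>.5)&(u[:,1]>.25)];print(len(u),cv2.minAreaRect((u[:,:2]*1000).astype(np.float32)))
E
```

```text
(248.7471554993679, 195.0960809102402) 791.0 [[0.37589897 0.35088895 0.05      ]] [[0.37584086 0.34847211 0.042     ]]
[0.0437626  0.05343174 0.05505846] [0.37575255 0.35054274 0.05442557]
[[0.37699147 0.3498107  0.012     ]] [0.415 0.204 0.015]
4250 ((545.3141479492188, 361.1058044433594), (74.51435852050781, 189.6435089111328), 16.052621841430664)
```

>>> {"method": "step_arm", "body": {
  "deltas": [
    [0, -0.001, 0.04, 0, 0, 0, 0],
    [0, -0.0015, 0.08, 0, 0, 0, 0],
    [0, -0.0015, 0.11, 0, 0, 0, 0],
    [0, -0.0015, 0.128, 0, 0, 0, 0],
    [0, -0.0015, 0.128, 0, 0, 0, 0],
    [0, -0.0015, 0.128, 0, 0, 0, 255],
    [0, -0.0015, 0.128, 0, 0, 0, 255],
    [0, -0.0015, 0.128, 0, 0, 0, 255],
    [0, -0.0015, 0.128, 0, 0, 0, 255],
    [0, -0.0015, 0.128, 0, 0, 0, 255],
    [0, -0.0015, 0.128, 0, 0, 0, 255],
    [0, -0.0015, 0.128, 0, 0, 0, 255],
    [0, -0.0015, 0.128, 0, 0, 0, 255],
    [0, -0.0015, 0.128, 0, 0, 0, 255]
  ]
}}

```text
clock: 3.45
position: [0.3788, 0.3497, 0.0245]
orientation: [0.707, 0.707, 0.001, 0.0]
wrist_force: [-1.0, -0.7, 6.6]
opening: 0.336
```

```bash
python3 snap.py wrist:w2
```

```text
3.45 [0.3788 0.3497 0.0245] [[-0.001, 1.0, 0.001], [1.0, 0.001, 0.001], [0.001, 0.001, -1.0]] op 0.33577454507889165 F [-1.02 -0.68  6.61] q [ 0.7   0.19  2.12 -0.    0.83  0.7 ]
```

View pics/w2.png

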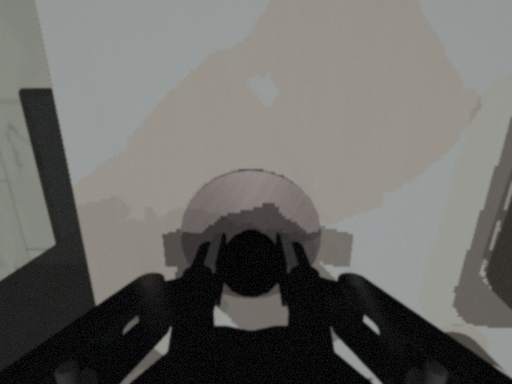

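>>> {"method": "step_arm", "body": {
  "deltas": [
    [0, 0, -0.02, 0, 0, 0, 255],
    [0, 0, -0.06, 0, 0, 0, 255],
    [0, 0, -0.1, 0, 0, 0, 255],
    [0, 0, -0.14, 0, 0, 0, 255],
    [0, 0, -0.16, 0, 0, 0, 255],
    [0, 0, -0.16, 0, 0, 0, 255],
    [0, 0, -0.16, 0, 0, 0, 255]
  ],
  "grip_force": 60
}}

```text
clock: 4.38
position: [0.3774, 0.3485, 0.182]
orientation: [0.707, 0.707, -0.001, -0.0]
wrist_force: [-0.0, -0.1, -1.0]
opening: 0.335
```

```bash
python3 snap.py wrist:w3 top:t3
```

```text
4.375 [0.3774 0.3485 0.182 ] [[-0.001, 1.0, -0.001], [1.0, 0.001, -0.001], [-0.001, -0.001, -1.0]] op 0.33478308304202153 F [-0.02 -0.15 -1.01] q [ 0.7  -0.    2.   -0.    1.15  0.7 ]
```

View pics/w3.png

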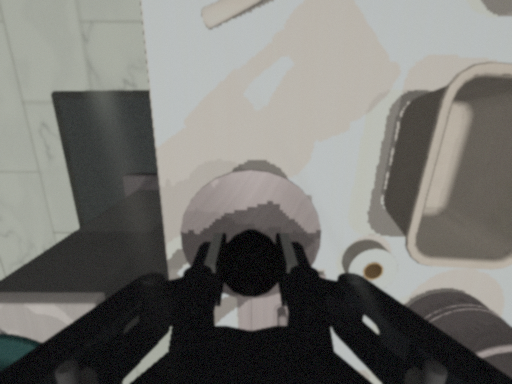

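View pics/t3.png

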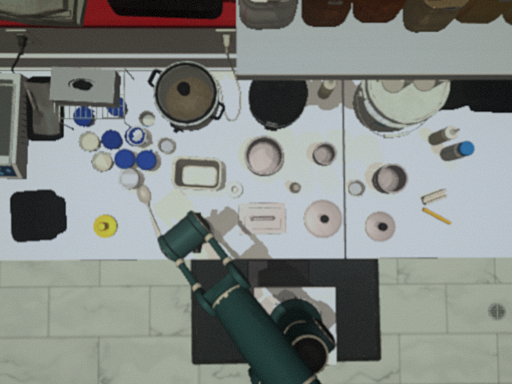

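>>> {"method": "step_arm", "body": {
  "deltas": [
    [-0.015, 0.01, 0, 0, 0, 0, 255],
    [-0.045, 0.03, 0, 0, 0, 0, 255],
    [-0.08, 0.05, 0, 0, 0, 0, 255],
    [-0.115, 0.072, 0, 0, 0, 0, 255],
    [-0.15, 0.094, 0, 0, 0, 0, 255],
    [-0.185, 0.116, 0, 0, 0, 0, 255],
    [-0.22, 0.138, 0, 0, 0, 0, 255],
    [-0.255, 0.16, 0, 0, 0, 0, 255],
    [-0.29, 0.182, 0, 0, 0, 0, 255],
    [-0.325, 0.204, 0, 0, 0, 0, 255],
    [-0.36, 0.226, 0, 0, 0, 0, 255],
    [-0.395, 0.248, 0, 0, 0, 0, 255],
    [-0.425, 0.267, 0, 0, 0, 0, 255],
    [-0.445, 0.28, 0, 0, 0, 0, 255],
    [-0.4585, 0.2886, 0, 0, 0, 0, 255],
    [-0.4585, 0.2886, 0, 0, 0, 0, 255],
    [-0.4585, 0.2886, 0, 0, 0, 0, 255],
    [-0.4585, 0.2886, 0, 0, 0, 0, 255]
  ]
}}

```text
clock: 6.72
position: [0.6667, -0.1079, 0.1834]
orientation: [0.706, 0.708, 0.0, -0.0]
wrist_force: [-0.4, -0.2, -1.9]
opening: 0.336
```

```bash
python3 snap.py wrist:w4 top:t4 scene:s4; python3 - <<'E'
import cv2,numpy as np
w=cv2.imread("pics/w4.png");s=cv2.imread("pics/s4.png")[150:330,200:440]
s=cv2.resize(s,None,fx=2.1,fy=2.1); cv2.imwrite("pics/s4z.png",s)
E
```

```text
6.725 [ 0.6667 -0.1079  0.1834] [[-0.002, 1.0, -0.0], [1.0, 0.002, 0.0], [0.0, -0.0, -1.0]] op 0.33553768005550577 F [-0.37 -0.15 -1.94] q [-0.2   0.3   1.65  0.    1.19 -0.2 ]
```

View pics/w4.png

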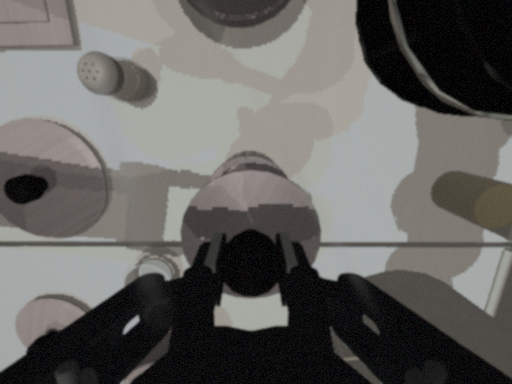

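View pics/s4z.png

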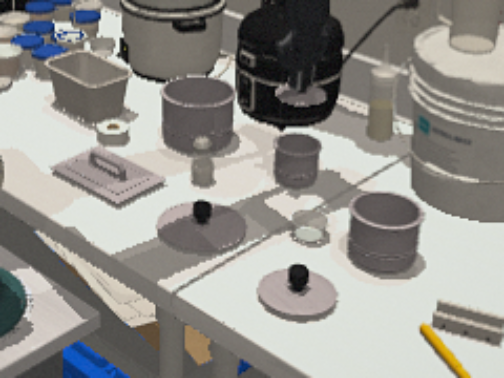

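```bash
cat > rel.py <<'E'
# wrist-depth relative check: visible rim arc (known outer radius) and held flange circle (known radius), both in same camera
import sys
from h import *
from scipy.optimize import least_squares
def fitR(p,R,c0):
    f=lambda c:np.hypot(p[:,0]-c[0],p[:,1]-c[1])-R
    s=least_squares(f,c0,loss="soft_l1",f_scale=.001);return s.x,np.abs(s.fun).mean()
def arc(W,z,tol,c0,R,lo,hi,side=1):
    p=W.reshape(-1,3);r=np.hypot(p[:,0]-c0[0],p[:,1]-c0[1])
    return p[(abs(p[:,2]-z)<tol)&(r>lo)&(r<hi)]
E
python3 - <<'E'
from rel import *
im,d,K,D,V=load("w4");W=cloud(d,K,D,V)
print([ (v,W[v,250].round(4).tolist(), im[v,250].tolist()) for v in range(140,200,3)])
p=arc(W,.073,.006,(.666,-.11),.038,.0,.06);print(len(p),p[:,2].mean(),fitR(p,.038,(.666,-.11)),p.min(0),p.max(0))
E
```

```text
[(140, [0.6638, -0.0624, -0.0001], [158, 153, 145]), (143, [0.6638, -0.0659, 0.0009], [158, 152, 145]), (146, [0.6638, -0.0694, 0.0015], [157, 151, 144]), (149, [0.6639, -0.073, 0.0006], [156, 149, 144]), (152, [0.6639, -0.073, 0.0277], [94, 91, 86]), (155, [0.6641, -0.0697, 0.0734], [92, 85, 83]), (158, [0.6641, -0.0722, 0.0756], [134, 124, 123]), (161, [0.6641, -0.0751, 0.0754], [125, 116, 113]), (164, [0.6639, -0.0906, 0.005], [71, 66, 66]), (167, [0.6639, -0.0945, 0.0037], [71, 66, 64]), (170, [0.6644, -0.064, 0.1722], [121, 115, 114]), (173, [0.6644, -0.0659, 0.1719], [145, 136, 135]), (176, [0.6644, -0.0674, 0.1733], [144, 134, 133]), (179, [0.6644, -0.0691, 0.1736], [145, 136, 135]), (182, [0.6644, -0.0708, 0.1741], [142, 134, 132]), (185, [0.6644, -0.0729, 0.173], [142, 133, 133]), (188, [0.6644, -0.0745, 0.1741], [141, 133, 131]), (191, [0.6644, -0.0762, 0.1745], [142, 132, 130]), (194, [0.6644, -0.0782, 0.1741], [146, 137, 135]), (197, [0.6644, -0.0795, 0.1758], [140, 130, 129])]
628 0.07522690635069784 (array([ 0.66251317, -0.11019543]), np.float64(0.0018074708971862574)) [ 0.62311468 -0.09614758  0.07069899] [ 0.7001133  -0.06956793  0.07757997]
```

>>> {"method": "step_arm", "body": {
  "deltas": [
    [-0.001, -0.0015, 0.02, 0, 0, 0, 255],
    [-0.002, -0.0015, 0.045, 0, 0, 0, 255],
    [-0.002, -0.0015, 0.065, 0, 0, 0, 255],
    [-0.002, -0.0015, 0.077, 0, 0, 0, 255],
    [-0.002, -0.0015, 0.084, 0, 0, 0, 255],
    [-0.002, -0.0015, 0.089, 0, 0, 0, 255],
    [-0.002, -0.0015, 0.092, 0, 0, 0, 255],
    [-0.002, -0.0015, 0.0925, 0, 0, 0, 255],
    [-0.002, -0.0015, 0.0925, 0, 0, 0, 255]
  ]
}}

```text
clock: 8.0
position: [0.666, -0.1111, 0.0913]
orientation: [0.707, 0.707, 0.0, 0.0]
wrist_force: [-0.3, 0.5, -1.3]
opening: 0.339
```

```bash
python3 snap.py wrist:w5 scene:s5; python3 - <<'E'
import cv2,numpy as np
s=cv2.imread("pics/s5.png")[170:270,280:400]
s=cv2.resize(s,None,fx=4,fy=4); cv2.imwrite("pics/s5z.png",s)
E
```

```text
8.0 [ 0.666  -0.1111  0.0913] [[-0.001, 1.0, 0.001], [1.0, 0.001, -0.0], [-0.0, 0.001, -1.0]] op 0.33916536830465827 F [-0.31  0.48 -1.34] q [-0.2   0.38  1.73  0.    1.04 -0.2 ]
```

View pics/s5z.png

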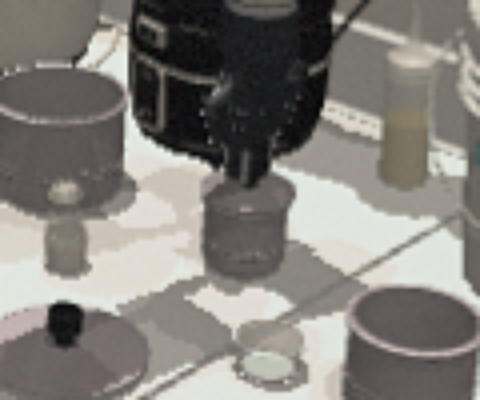

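>>> {"method": "step_arm", "body": {
  "deltas": [
    [0, 0, 0.001, 0, 0, 0, 0],
    [0, 0, 0.001, 0, 0, 0, 0],
    [0, 0, 0.001, 0, 0, 0, 0],
    [0, 0, 0.001, 0, 0, 0, 0],
    [0, 0, 0, 0, 0, 0, 0],
    [0, 0, 0, 0, 0, 0, 0],
    [0, 0, -0.03, 0, 0, 0, 0],
    [0, 0, -0.07, 0, 0, 0, 0],
    [0, 0, -0.1, 0, 0, 0, 0],
    [0, -0.02, -0.1, 0, 0, 0, 0],
    [0, -0.06, -0.1, 0, 0, 0, 0],
    [0, -0.11, -0.1, 0, 0, 0, 0],
    [0, -0.16, -0.1, 0, 0, 0, 0],
    [0, -0.2, -0.08, 0, 0, 0, 0],
    [0, -0.235, -0.06, 0, 0, 0, 0],
    [0, -0.2485, -0.05, 0, 0, 0, 0],
    [0, -0.2485, -0.05, 0, 0, 0, 0],
    [0, -0.2485, -0.05, 0, 0, 0, 0]
  ]
}}

```text
clock: 10.35
position: [0.4192, -0.1117, 0.142]
orientation: [0.707, 0.708, 0.001, 0.001]
wrist_force: [0.6, 0.7, 1.0]
opening: 1.0
```

```bash
python3 snap.py wrist:w6 top:t6 scene:s6; python3 - <<'E'
import cv2,numpy as np
s=cv2.imread("pics/s6.png")[170:270,280:400]
s=cv2.resize(s,None,fx=4,fy=4); cv2.imwrite("pics/s6z.png",s)
from h import *
im,d,K,D,V=load("t6");W=cloud(d,K,D,V)
w=W[130:175,300:345].reshape(-1,3);I=im[130:175,300:345].reshape(-1,3).astype(int)
for lo,hi in [(.07,.1),(.11,.14)]:
    p=w[(w[:,2]>lo)&(w[:,2]<hi)];print(len(p),p.mean(0),p.min(0),p.max(0))
E
```

```text
10.35 [ 0.4192 -0.1117  0.142 ] [[-0.001, 1.0, 0.003], [1.0, 0.001, -0.001], [-0.001, 0.003, -1.0]] op 0.9996758764890369 F [0.56 0.66 1.03] q [-0.32 -0.13  2.19  0.    1.07 -0.32]
370 [ 0.6665635  -0.10865697  0.07873454] [ 0.62590596 -0.1530777   0.07002518] [ 0.71049912 -0.06523336  0.09473436]
55 [ 0.66721154 -0.10908847  0.11607432] [ 0.65444686 -0.12236877  0.11057749] [ 0.68098771 -0.09515369  0.12597598]
```

View pics/s6z.png

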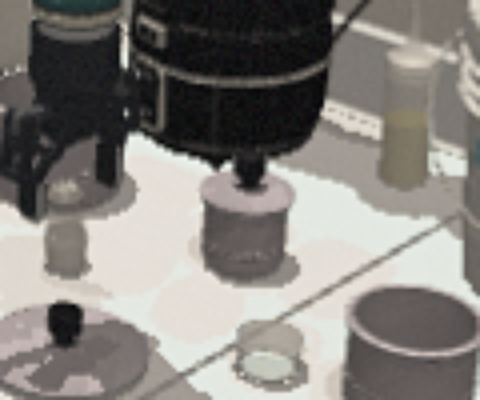

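View pics/w6.png

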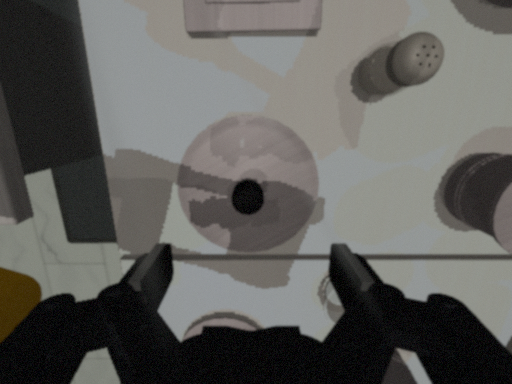

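View pics/t6.png

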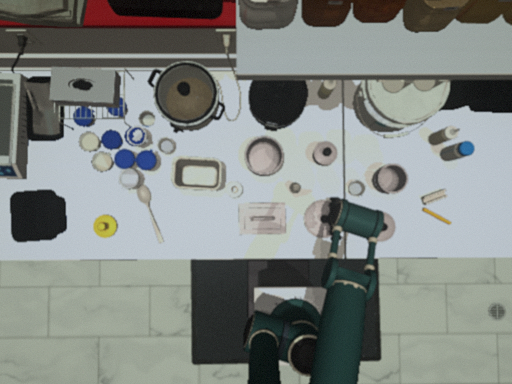

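```bash
cat > knob.py <<'E'
import sys
from h import *
im,d,K,D,V=load(sys.argv[1]);I=im.astype(int);W=cloud(d,K,D,V)
m=np.zeros(I.shape[:2],np.uint8);sl=(slice(165,230),slice(220,280));m[sl]=(I[sl].max(2)<45)
M=cv2.moments(m,True);c=(M["m10"]/M["m00"],M["m01"]/M["m00"]);s=W[m>0];s=s[s[:,2]>.05];print(c,M["m00"],ray([c],.05,K,D,V),s.mean(0))
E
python3 knob.py w6
```

```text
(247.31679819616684, 196.95603156708003) 887.0 [[ 0.41449027 -0.10960728  0.05      ]] [ 0.41438252 -0.10996884  0.05549194]
```

>>> {"method": "step_arm", "body": {
  "deltas": [
    [0.001, -0.001, 0.04, 0, 0, 0, 0],
    [0.0015, -0.002, 0.08, 0, 0, 0, 0],
    [0.0015, -0.002, 0.105, 0, 0, 0, 0],
    [0.0015, -0.002, 0.119, 0, 0, 0, 0],
    [0.0015, -0.002, 0.119, 0, 0, 0, 0],
    [0.0015, -0.002, 0.119, 0, 0, 0, 255],
    [0.0015, -0.002, 0.119, 0, 0, 0, 255],
    [0.0015, -0.002, 0.119, 0, 0, 0, 255],
    [0.0015, -0.002, 0.119, 0, 0, 0, 255],
    [0.0015, -0.002, 0.119, 0, 0, 0, 255],
    [0.0015, -0.002, 0.119, 0, 0, 0, 255],
    [0.0015, -0.002, 0.119, 0, 0, 0, 255]
  ],
  "grip_force": 90
}}

```text
clock: 12.0
position: [0.4161, -0.11, 0.023]
orientation: [0.707, 0.707, 0.0, 0.001]
wrist_force: [-1.2, 0.3, 6.4]
opening: 0.33
```

>>> {"method": "step_arm", "body": {
  "deltas": [
    [0, 0, -0.01, 0, 0, 0, 255],
    [0, 0, -0.04, 0, 0, 0, 255],
    [0, 0, -0.08, 0, 0, 0, 255],
    [0, 0, -0.12, 0, 0, 0, 255],
    [0, 0, -0.16, 0, 0, 0, 255],
    [0, 0, -0.18, 0, 0, 0, 255],
    [0, 0, -0.18, 0, 0, 0, 255],
    [0, 0, -0.18, 0, 0, 0, 255]
  ]
}}

```text
clock: 13.0
position: [0.4142, -0.1095, 0.2007]
orientation: [0.707, 0.707, -0.0, -0.001]
wrist_force: [-0.3, 0.5, -2.8]
opening: 0.334
```

```bash
python3 snap.py wrist:w7
```

```text
13.0 [ 0.4142 -0.1095  0.2007] [[-0.001, 1.0, -0.002], [1.0, 0.001, 0.001], [0.001, -0.002, -1.0]] op 0.33381614352225425 F [-0.27  0.5  -2.83] q [-0.32 -0.19  2.14 -0.    1.2  -0.32]
```

View pics/w7.png

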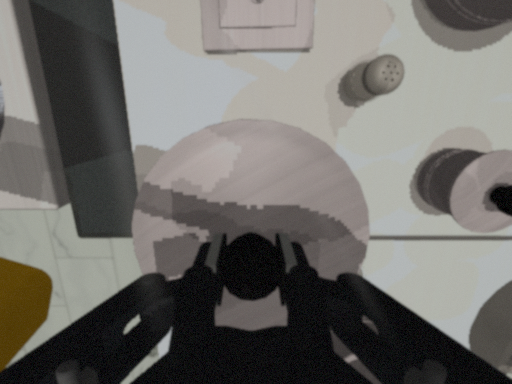

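>>> {"method": "step_arm", "body": {
  "deltas": [
    [0.008, 0.008, 0, 0, 0, 0, 255],
    [0.025, 0.026, 0, 0, 0, 0, 255],
    [0.047, 0.049, 0, 0, 0, 0, 255],
    [0.07, 0.072, 0, 0, 0, 0, 255],
    [0.093, 0.096, 0, 0, 0, 0, 255],
    [0.117, 0.12, 0, 0, 0, 0, 255],
    [0.14, 0.145, 0, 0, 0, 0, 255],
    [0.163, 0.168, 0, 0, 0, 0, 255],
    [0.186, 0.192, 0, 0, 0, 0, 255],
    [0.208, 0.215, 0, 0, 0, 0, 255],
    [0.225, 0.232, 0, 0, 0, 0, 255],
    [0.233, 0.241, 0, 0, 0, 0, 255],
    [0.233, 0.241, 0, 0, 0, 0, 255],
    [0.233, 0.241, 0, 0, 0, 0, 255],
    [0.233, 0.241, 0, 0, 0, 0, 255]
  ]
}}

```text
clock: 14.92
position: [0.6554, 0.1228, 0.2018]
orientation: [0.707, 0.707, -0.0, -0.0]
wrist_force: [-0.5, -0.2, -1.6]
opening: 0.329
```

```bash
python3 snap.py wrist:w8;  python3 - <<'E'
from rel import *
im,d,K,D,V=load("w8");W=cloud(d,K,D,V)
col=W[:,250];print([(v,col[v].round(4).tolist()) for v in range(100,150,3)])
p=arc(W,.105,.004,(.653,.124),.068,.0,.085);print(len(p),p[:,2].mean(),fitR(p,.068,(.653,.124)),p.min(0),p.max(0))
p=arc(W,.19,.02,(.653,.124),.07,.0,.1);print(len(p),p.min(0),p.max(0))
E
```

```text
14.925 [0.6554 0.1228 0.2018] [[-0.0, 1.0, -0.0], [1.0, 0.0, -0.0], [-0.0, -0.0, -1.0]] op 0.3287286180956318 F [-0.53 -0.17 -1.63] q [ 0.15  0.27  1.65 -0.    1.22  0.15]
[(100, [0.6525, 0.2142, 0.003]), (103, [0.6525, 0.2108, 0.0015]), (106, [0.6525, 0.2074, 0.0014]), (109, [0.6525, 0.2039, -0.0]), (112, [0.6525, 0.2004, 0.0]), (115, [0.6525, 0.1969, 0.0009]), (118, [0.6525, 0.1933, -0.0006]), (121, [0.6531, 0.1944, 0.1935]), (124, [0.6531, 0.1928, 0.1916]), (127, [0.6531, 0.1912, 0.1922]), (130, [0.6531, 0.1896, 0.1923]), (133, [0.6531, 0.188, 0.1931]), (136, [0.6531, 0.1865, 0.1945]), (139, [0.6531, 0.1848, 0.1942]), (142, [0.6531, 0.1833, 0.1959]), (145, [0.6531, 0.1817, 0.1955]), (148, [0.6531, 0.18, 0.195])]
13 0.10388788907800386 (array([0.6504463 , 0.12612021]), np.float64(0.00015266299211447924)) [0.6336276  0.19220178 0.10262399] [0.65892742 0.19393936 0.10532795]
28966 [0.578805   0.05255319 0.18986534] [0.72803888 0.1954151  0.20996453]
```

View pics/w8.png

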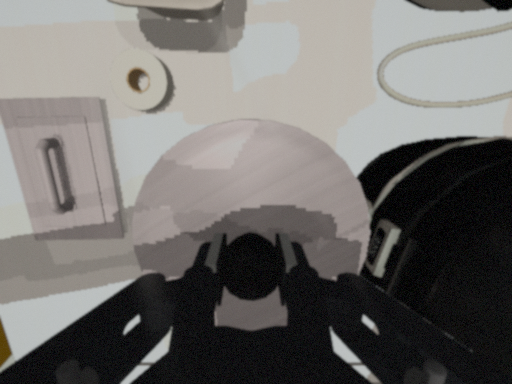

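>>> {"method": "step_arm", "body": {
  "deltas": [
    [0.0005, 0, 0.02, 0, 0, 0, 255],
    [0.0005, 0, 0.045, 0, 0, 0, 255],
    [0.0005, 0, 0.06, 0, 0, 0, 255],
    [0.0005, 0, 0.068, 0, 0, 0, 255],
    [0.0005, 0, 0.074, 0, 0, 0, 255],
    [0.0005, 0, 0.079, 0, 0, 0, 255],
    [0.0005, 0, 0.082, 0, 0, 0, 255],
    [0.0005, 0, 0.082, 0, 0, 0, 255],
    [0.0005, 0, 0.082, 0, 0, 0, 255]
  ]
}}

```text
clock: 16.1
position: [0.6562, 0.124, 0.1202]
orientation: [0.707, 0.707, 0.0, 0.0]
wrist_force: [0.3, 0.4, -2.0]
opening: 0.328
```

```bash
python3 snap.py scene:s9; python3 - <<'E'
import cv2,numpy as np
s=cv2.imread("pics/s9.png")[150:250,230:350]
s=cv2.resize(s,None,fx=4,fy=4); cv2.imwrite("pics/s9z.png",s)
E
```

```text
16.1 [0.6562 0.124  0.1202] [[-0.001, 1.0, 0.001], [1.0, 0.001, 0.0], [0.0, 0.001, -1.0]] op 0.32846227459758015 F [ 0.25  0.42 -1.98] q [0.15 0.33 1.73 0.   1.08 0.15]
```

View pics/s9z.png

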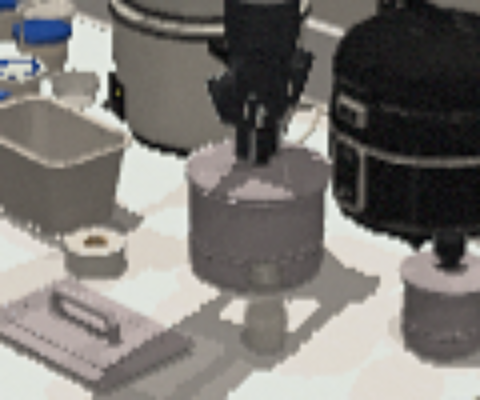

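>>> {"method": "step_arm", "body": {
  "deltas": [
    [0, 0, 0.001, 0, 0, 0, 0],
    [0, 0, 0.001, 0, 0, 0, 0],
    [0, 0, 0.001, 0, 0, 0, 0],
    [0, 0, 0.001, 0, 0, 0, 0],
    [0, 0, 0, 0, 0, 0, 0],
    [0, 0, 0, 0, 0, 0, 0],
    [0, 0, -0.03, 0, 0, 0, 0],
    [0, 0, -0.06, 0, 0, 0, 0],
    [0, 0, -0.09, 0, 0, 0, 0],
    [0, -0.02, -0.1, 0, 0, 0, 0],
    [0, -0.06, -0.1, 0, 0, 0, 0],
    [0, -0.11, -0.1, 0, 0, 0, 0],
    [0, -0.16, -0.08, 0, 0, 0, 0],
    [0, -0.2, -0.05, 0, 0, 0, 0],
    [0.001, -0.225, -0.02, 0, 0, 0, 0],
    [0.002, -0.2355, -0.02, 0, 0, 0, 0],
    [0.002, -0.2355, -0.02, 0, 0, 0, 0],
    [0.002, -0.2355, -0.02, 0, 0, 0, 0]
  ]
}}

```text
clock: 18.4
position: [0.4229, 0.1262, 0.1418]
orientation: [0.707, 0.707, 0.002, 0.001]
wrist_force: [0.9, 0.7, 0.6]
opening: 0.999
```

```bash
python3 snap.py wrist:w10 top:t10 scene:s10; python3 - <<'E'
import cv2,numpy as np
s=cv2.imread("pics/s10.png")[150:250,230:350]
s=cv2.resize(s,None,fx=4,fy=4); cv2.imwrite("pics/s10z.png",s)
from h import *
im,d,K,D,V=load("t10");W=cloud(d,K,D,V)
w=W[125:180,240:290].reshape(-1,3)
for lo,hi in [(.095,.13),(.14,.175)]:
    p=w[(w[:,2]>lo)&(w[:,2]<hi)];print(len(p),p.mean(0),p.min(0),p.max(0))
E
```

```text
18.4 [0.4229 0.1262 0.1418] [[-0.001, 1.0, 0.004], [1.0, 0.001, 0.001], [0.001, 0.004, -1.0]] op 0.9988418412064158 F [0.9  0.72 0.58] q [ 0.23 -0.11  2.18 -0.    1.07  0.23]
1262 [0.66001343 0.12206349 0.10946584] [0.58302653 0.0427327  0.09568321] [0.76524992 0.19477563 0.12783826]
58 [0.66113051 0.12270793 0.14560847] [0.6442114  0.07854811 0.14020494] [0.75663152 0.13721944 0.15490626]
```

View pics/s10z.png

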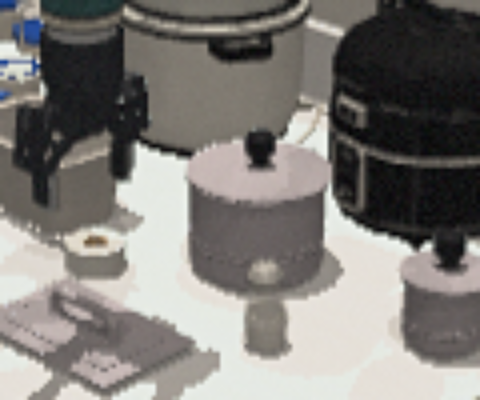

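View pics/w10.png

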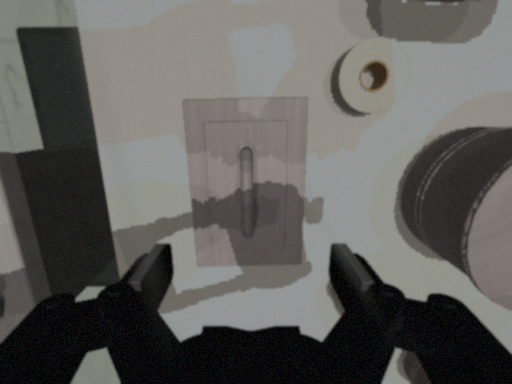

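```bash
python3 - <<'E'
from h import *
im,d,K,D,V=load("w10")
print(ray([(247,149),(247,235),(247,191)],.045,K,D,V).round(4))
q=ray([(183,98),(308,97),(302,264),(196,266)],.0,K,D,V);print(q.round(4))
e=lambda a,b:np.degrees(np.arctan2(*(q[b]-q[a])[[1,0]]));print(e(0,1),e(3,2),e(3,0),e(2,1))
for t in ["top0","t6","t10"]:
    im,d,K,D,V=load(t);W=cloud(d,K,D,V)
    w=W[140:210,165:236].reshape(-1,3);w=w[(abs(w[:,2]-.094)<.008)]
    r=cv2.minAreaRect((w[:,:2]*1000).astype(np.float32))
    ev=np.linalg.eigh(np.cov(w[:,:2].T))[1][:,1]
    print(t,r,np.degrees(np.arctan2(ev[1],ev[0])),len(w))
    y=w[:,1]; 
    for s in (0,1): # long edges lines, x as function of y
        bins=np.linspace(.30,.44,12);pts=[]
        for a,b in zip(bins[:-1],bins[1:]):
            k=w[(y>a)&(y<b)]
            pts.append(((a+b)/2,k[:,0].min() if s==0 else k[:,0].max()))
        f=np.polyfit(*np.array(pts).T,1);print("  slope dx/dy deg",np.degrees(f[0]),f[1]+f[0]*.372)
E
```

```text
[[0.4181 0.1717 0.045 ]
 [0.4179 0.0878 0.045 ]
 [0.418  0.1328 0.045 ]]
[[0.3537 0.2168 0.    ]
 [0.479  0.2179 0.    ]
 [0.4839 0.028  0.    ]
 [0.3555 0.0254 0.    ]]
0.511811302444945 1.1795795705750383 90.52847959600473 91.49222311924647
top0 ((590.3204345703125, 371.9483642578125), (182.00328063964844, 120.91864776611328), 86.40352630615234) 86.74541609993372 433
  slope dx/dy deg 2.6023286354886204 0.531196362668784
  slope dx/dy deg 3.579815645832453 0.6494804150886592
t6 ((590.51220703125, 372.3277587890625), (182.84364318847656, 120.8602066040039), 86.50401306152344) 85.87402876277216 437
  slope dx/dy deg 2.6413654815638643 0.5311907248652089
  slope dx/dy deg 3.4766255144177345 0.6494315197359091
t10 ((590.309326171875, 371.7593994140625), (182.0048370361328, 120.46087646484375), 86.95346069335938) 85.5136133504618 437
  slope dx/dy deg 2.6065168864018937 0.5311994498850786
  slope dx/dy deg 3.678057174113758 0.6494898802807519
```

```bash
python3 - <<'E'
from h import *
im,d,K,D,V=load("w10");W=cloud(d,K,D,V);print("cam",-V[:3,:3].T@V[:3,3])
print([(v,W[v,247].round(3).tolist()) for v in range(140,245,4)])
w=W[130:250,225:270].reshape(-1,3);p=w[(w[:,2]>.036)&(w[:,2]<.055)];print(len(p),p.mean(0),p.min(0),p.max(0))
for t in("top0","t6"):
    im,d,K,D,V=load(t);W=cloud(d,K,D,V);w=W[200:240,235:290].reshape(-1,3);p=w[(w[:,2]>.036)&(w[:,2]<.056)];print(len(p),p.mean(0),p.min(0),p.max(0))
E
```

```text
cam [0.42050823 0.2012704  0.28508369]
[(140, [0.418, 0.177, 0.016]), (144, [0.418, 0.173, 0.019]), (148, [0.418, 0.171, 0.033]), (152, [0.418, 0.168, 0.04]), (156, [0.418, 0.165, 0.042]), (160, [0.418, 0.162, 0.046]), (164, [0.418, 0.159, 0.048]), (168, [0.418, 0.155, 0.048]), (172, [0.418, 0.151, 0.048]), (176, [0.418, 0.148, 0.047]), (180, [0.418, 0.144, 0.047]), (184, [0.418, 0.14, 0.047]), (188, [0.418, 0.137, 0.049]), (192, [0.418, 0.133, 0.048]), (196, [0.418, 0.129, 0.047]), (200, [0.418, 0.125, 0.048]), (204, [0.418, 0.121, 0.047]), (208, [0.418, 0.117, 0.048]), (212, [0.418, 0.113, 0.048]), (216, [0.418, 0.108, 0.047]), (220, [0.418, 0.104, 0.047]), (224, [0.418, 0.101, 0.048]), (228, [0.418, 0.096, 0.047]), (232, [0.418, 0.092, 0.047]), (236, [0.418, 0.086, 0.044]), (240, [0.418, 0.068, 0.017]), (244, [0.418, 0.064, 0.018])]
1094 [0.41759461 0.13015576 0.04564658] [0.41137996 0.08058659 0.03630355] [0.42389369 0.17073352 0.04920551]
69 [0.42128301 0.12733231 0.04370941] [0.41642729 0.0848355  0.03602227] [0.42801283 0.16914178 0.0525332 ]
72 [0.42166719 0.1267713  0.04327757] [0.41649569 0.08459918 0.03615589] [0.4280322  0.17291568 0.04933065]
```

>>> {"method": "step_arm", "body": {
  "deltas": [
    [0.001, -0.001, 0.04, 0, 0, 0, 0],
    [0.001, -0.003, 0.08, 0, 0, 0, 0],
    [0.001, -0.003, 0.105, 0, 0, 0, 0],
    [0.001, -0.003, 0.119, 0, 0, 0, 0],
    [0.001, -0.003, 0.119, 0, 0, 0, 0],
    [0.001, -0.003, 0.119, 0, 0, 0, 255],
    [0.001, -0.003, 0.119, 0, 0, 0, 255],
    [0.001, -0.003, 0.119, 0, 0, 0, 255],
    [0.001, -0.003, 0.119, 0, 0, 0, 255],
    [0.001, -0.003, 0.119, 0, 0, 0, 255],
    [0.001, -0.003, 0.119, 0, 0, 0, 255],
    [0.001, -0.003, 0.119, 0, 0, 0, 255],
    [0.001, -0.003, 0.119, 0, 0, 0, 255]
  ],
  "grip_force": 110
}}

```text
clock: 20.18
position: [0.4182, 0.1269, 0.0216]
orientation: [0.707, 0.708, 0.001, 0.0]
wrist_force: [-1.1, 0.3, 6.6]
opening: 0.1
```

>>> {"method": "step_arm", "body": {
  "deltas": [
    [0, 0, -0.01, 0, 0, 0, 255],
    [0, 0, -0.04, 0, 0, 0, 255],
    [0, 0, -0.08, 0, 0, 0, 255],
    [0, 0, -0.12, 0, 0, 0, 255],
    [0, 0, -0.15, 0, 0, 0, 255],
    [0, 0, -0.16, 0, 0, 0, 255],
    [0, 0, -0.16, 0, 0, 0, 255],
    [0, 0, -0.16, 0, 0, 0, 255]
  ]
}}

```text
clock: 21.18
position: [0.4159, 0.1264, 0.1788]
orientation: [0.707, 0.707, -0.002, -0.001]
wrist_force: [-0.9, 0.1, -3.5]
opening: 0.104
```

```bash
python3 snap.py wrist:w11
```

```text
21.175 [0.4159 0.1264 0.1788] [[-0.001, 1.0, -0.004], [1.0, 0.001, -0.001], [-0.001, -0.004, -1.0]] op 0.10438862090025479 F [-0.93  0.09 -3.53] q [ 0.24 -0.16  2.15  0.    1.16  0.24]
```

View pics/w11.png

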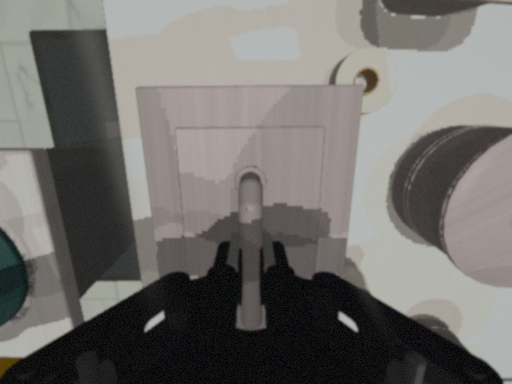

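```bash
python3 - <<'E'
from h import *
im,d,K,D,V=load("w11");W=cloud(d,K,D,V)
for u in (160,250,340):print([(v,W[v,u].round(4).tolist()) for v in range(83,96,2)])
E
```

```text
[(83, [0.3121, 0.2344, 0.0003]), (85, [0.3118, 0.2324, 0.0001]), (87, [0.3664, 0.2151, 0.1712]), (89, [0.367, 0.2139, 0.1735]), (91, [0.3659, 0.2132, 0.1702]), (93, [0.3665, 0.2121, 0.1725]), (95, [0.3659, 0.2112, 0.1708])]
[(83, [0.4125, 0.2345, 0.0008]), (85, [0.4125, 0.2324, 0.0004]), (87, [0.4136, 0.2153, 0.1696]), (89, [0.4136, 0.2141, 0.1725]), (91, [0.4136, 0.2132, 0.1718]), (93, [0.4136, 0.2122, 0.1715]), (95, [0.4136, 0.2111, 0.1726])]
[(83, [0.5041, 0.2317, 0.0283]), (85, [0.4608, 0.2162, 0.1707]), (87, [0.4612, 0.2153, 0.1695]), (89, [0.461, 0.2142, 0.1708]), (91, [0.4609, 0.2132, 0.1713]), (93, [0.4612, 0.2123, 0.1707]), (95, [0.4614, 0.2113, 0.1703])]
```

>>> {"method": "step_arm", "body": {
  "deltas": [
    [0.008, 0.006, 0, 0, 0, 0, 255],
    [0.026, 0.019, 0, 0, 0, 0.005, 255],
    [0.05, 0.035, 0, 0, 0, 0.01, 255],
    [0.075, 0.053, 0, 0, 0, 0.018, 255],
    [0.1, 0.071, 0, 0, 0, 0.025, 255],
    [0.125, 0.089, 0, 0, 0, 0.032, 255],
    [0.15, 0.107, 0, 0, 0, 0.039, 255],
    [0.175, 0.124, 0, 0, 0, 0.046, 255],
    [0.2, 0.142, 0, 0, 0, 0.052, 255],
    [0.222, 0.158, 0, 0, 0, 0.058, 255],
    [0.24, 0.17, 0, 0, 0, 0.058, 255],
    [0.2466, 0.1745, 0, 0, 0, 0.058, 255],
    [0.2466, 0.1745, 0, 0, 0, 0.058, 255],
    [0.2466, 0.1745, 0, 0, 0, 0.058, 255],
    [0.2466, 0.1745, 0, 0, 0, 0.058, 255]
  ]
}}

```text
clock: 23.1
position: [0.5913, 0.3728, 0.1809]
orientation: [0.727, 0.686, -0.0, 0.0]
wrist_force: [-1.4, -0.5, -3.8]
opening: 0.106
```

```bash
python3 snap.py wrist:w12 scene:s12
```

```text
23.1 [0.5913 0.3728 0.1809] [[0.057, 0.998, -0.0], [0.998, -0.057, -0.0], [-0.0, -0.0, -1.0]] op 0.10586032898992265 F [-1.42 -0.47 -3.75] q [ 0.53  0.34  1.6  -0.    1.2   0.58]
```

View pics/w12.png

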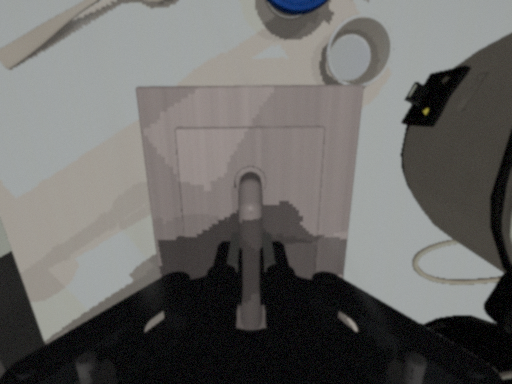

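View pics/s12.png

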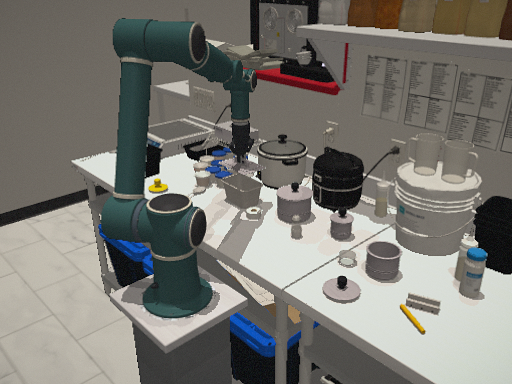

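>>> {"method": "step_arm", "body": {
  "deltas": [
    [0, -0.0005, 0.02, 0, 0, 0, 255],
    [0, -0.0005, 0.04, 0, 0, 0, 255],
    [0, -0.0005, 0.053, 0, 0, 0, 255],
    [0, -0.0005, 0.06, 0, 0, 0, 255],
    [0, -0.0005, 0.065, 0, 0, 0, 255],
    [0, -0.0005, 0.07, 0, 0, 0, 255],
    [0, -0.0005, 0.0725, 0, 0, 0, 255],
    [0, -0.0005, 0.0725, 0, 0, 0, 255],
    [0, -0.0005, 0.0725, 0, 0, 0, 255]
  ]
}}

```text
clock: 24.32
position: [0.5914, 0.3737, 0.1087]
orientation: [0.727, 0.687, 0.0, 0.0]
wrist_force: [-0.1, 0.0, -2.7]
opening: 0.103
```

```bash
python3 snap.py scene:s13; python3 - <<'E'
import cv2,numpy as np
s=cv2.imread("pics/s13.png")[140:230,190:300]
s=cv2.resize(s,None,fx=5,fy=5); cv2.imwrite("pics/s13z.png",s)
E
```

```text
24.325 [0.5914 0.3737 0.1087] [[0.057, 0.998, 0.001], [0.998, -0.057, 0.0], [0.0, 0.001, -1.0]] op 0.10252101831744576 F [-0.15  0.03 -2.66] q [0.53 0.4  1.66 0.   1.08 0.58]
```

View pics/s13z.png

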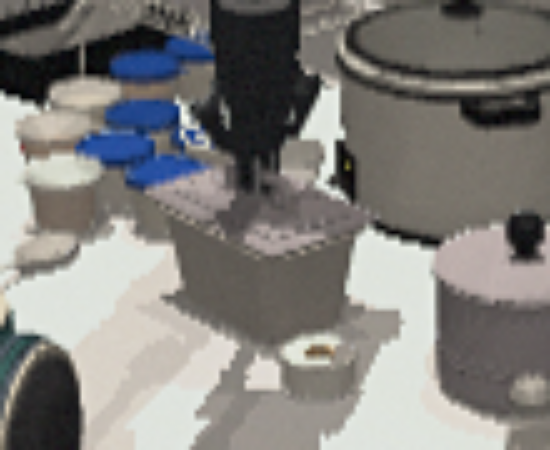

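>>> {"method": "step_arm", "body": {
  "deltas": [
    [0, 0, 0.001, 0, 0, 0, 0],
    [0, 0, 0.001, 0, 0, 0, 0],
    [0, 0, 0.001, 0, 0, 0, 0],
    [0, 0, 0.001, 0, 0, 0, 0],
    [0, 0, 0, 0, 0, 0, 0],
    [0, 0, 0, 0, 0, 0, 0],
    [0, 0, -0.03, 0, 0, 0, 0],
    [0, 0, -0.07, 0, 0, 0, 0],
    [0, 0, -0.1, 0, 0, 0, 0],
    [0, 0, -0.1, 0, 0, 0, 0]
  ]
}}

```text
clock: 25.62
position: [0.5932, 0.3747, 0.2125]
orientation: [0.727, 0.687, 0.004, 0.001]
wrist_force: [0.4, -0.5, 0.1]
opening: 0.999
```

>>> {"method": "step_arm", "body": {
  "deltas": [
    [-0.02, -0.005, 0, 0, 0, 0, 0],
    [-0.06, -0.014, 0, 0, 0, -0.005, 0],
    [-0.11, -0.025, 0, 0, 0, -0.01, 0],
    [-0.16, -0.037, 0, 0, 0, -0.015, 0],
    [-0.21, -0.048, 0, 0, 0, -0.02, 0],
    [-0.26, -0.06, 0, 0, 0, -0.025, 0],
    [-0.31, -0.071, 0, 0, 0, -0.03, 0],
    [-0.36, -0.083, 0, 0, 0, -0.035, 0],
    [-0.41, -0.094, 0, 0, 0, -0.04, 0],
    [-0.46, -0.106, 0, 0, 0, -0.045, 0],
    [-0.51, -0.117, 0, 0, 0, -0.05, 0],
    [-0.56, -0.129, 0, 0, 0, -0.055, 0],
    [-0.61, -0.14, 0.01, 0, 0, -0.058, 0],
    [-0.66, -0.152, 0.035, 0, 0, -0.058, 0],
    [-0.7, -0.161, 0.055, 0, 0, -0.058, 0],
    [-0.7163, -0.1644, 0.065, 0, 0, -0.058, 0],
    [-0.7163, -0.1644, 0.065, 0, 0, -0.058, 0],
    [-0.7163, -0.1644, 0.065, 0, 0, -0.058, 0]
  ]
}}

```text
clock: 27.88
position: [0.3863, -0.3312, 0.1434]
orientation: [0.707, 0.708, 0.0, -0.0]
wrist_force: [0.4, -0.3, 0.6]
opening: 1.0
```

```bash
python3 snap.py wrist:w14 top:t14 scene:s14; python3 knob.py w14; python3 - <<'E'
import cv2,numpy as np
s=cv2.imread("pics/s14.png")[140:230,190:300]
s=cv2.resize(s,None,fx=5,fy=5); cv2.imwrite("pics/s14z.png",s)
from h import *
im,d,K,D,V=load("t14");W=cloud(d,K,D,V)
w=W[140:210,165:236].reshape(-1,3)
p=w[(w[:,2]>.085)&(w[:,2]<.115)];print(len(p),p.mean(0),cv2.minAreaRect((p[:,:2]*1000).astype(np.float32)))
p=w[(w[:,2]>.118)&(w[:,2]<.14)];print(len(p),p.mean(0),p.min(0),p.max(0))
E
```

```text
27.875 [ 0.3863 -0.3312  0.1434] [[-0.002, 1.0, -0.0], [1.0, 0.002, 0.001], [0.001, -0.0, -1.0]] op 0.9996898342297618 F [ 0.39 -0.33  0.57] q [-0.76  0.02  2.05  0.    1.07 -0.76]
(249.4690058479532, 201.55672514619883) 855.0 [[ 0.38337184 -0.33388601  0.05      ]] [ 0.38319388 -0.33479978  0.05363635]
1559 [0.59171059 0.37270623 0.09855876] ((591.8992309570312, 372.97723388671875), (184.37734985351562, 124.35782623291016), 87.04935455322266)
81 [0.59291477 0.3748581  0.12850594] [0.58545656 0.32953954 0.11960633] [0.60021149 0.41624891 0.13955278]
```

View pics/s14z.png

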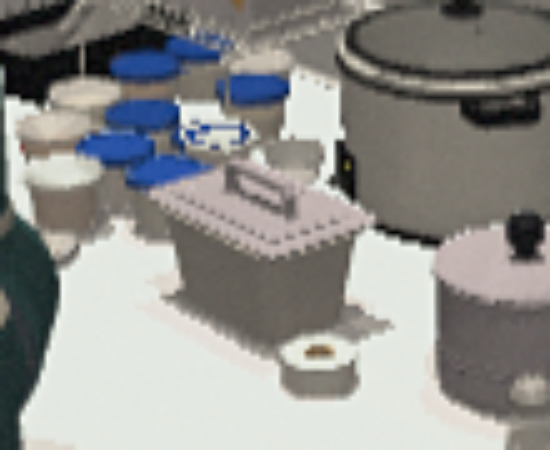

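View pics/w14.png

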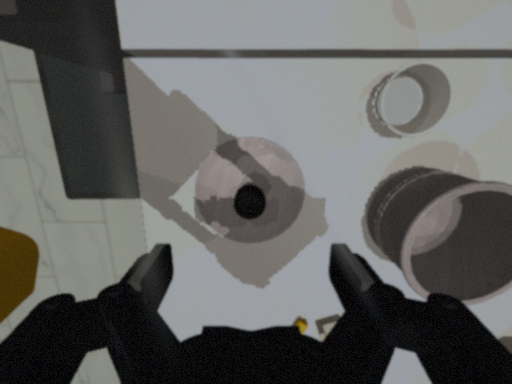

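>>> {"method": "step_arm", "body": {
  "deltas": [
    [-0.001, 0, 0.04, 0, 0, 0, 0],
    [-0.002, 0, 0.08, 0, 0, 0, 0],
    [-0.002, 0, 0.106, 0, 0, 0, 0],
    [-0.002, 0, 0.12, 0, 0, 0, 0],
    [-0.002, 0, 0.12, 0, 0, 0, 0],
    [-0.002, 0, 0.12, 0, 0, 0, 255],
    [-0.002, 0, 0.12, 0, 0, 0, 255],
    [-0.002, 0, 0.12, 0, 0, 0, 255],
    [-0.002, 0, 0.12, 0, 0, 0, 255],
    [-0.002, 0, 0.12, 0, 0, 0, 255],
    [-0.002, 0, 0.12, 0, 0, 0, 255],
    [-0.002, 0, 0.12, 0, 0, 0, 255]
  ],
  "grip_force": 80
}}

```text
clock: 29.52
position: [0.3869, -0.335, 0.0245]
orientation: [0.707, 0.707, 0.0, 0.001]
wrist_force: [-0.4, 0.5, 5.7]
opening: 0.335
```

>>> {"method": "step_arm", "body": {
  "deltas": [
    [0, 0, -0.01, 0, 0, 0, 255],
    [0, 0, -0.04, 0, 0, 0, 255],
    [0, 0, -0.08, 0, 0, 0, 255],
    [0, 0, -0.12, 0, 0, 0, 255],
    [0, 0, -0.15, 0, 0, 0, 255],
    [0, 0, -0.16, 0, 0, 0, 255],
    [0, 0, -0.16, 0, 0, 0, 255],
    [0, 0, -0.16, 0, 0, 0, 255]
  ]
}}

```text
clock: 30.52
position: [0.3853, -0.3333, 0.1814]
orientation: [0.707, 0.707, -0.0, -0.002]
wrist_force: [-0.9, -0.5, -2.2]
opening: 0.335
```

```bash
python3 snap.py wrist:w15
```

```text
30.525 [ 0.3853 -0.3333  0.1814] [[-0.001, 1.0, -0.002], [1.0, 0.001, 0.002], [0.002, -0.002, -1.0]] op 0.3348147959290306 F [-0.95 -0.53 -2.2 ] q [-0.76 -0.01  2.01  0.    1.15 -0.76]
```

View pics/w15.png

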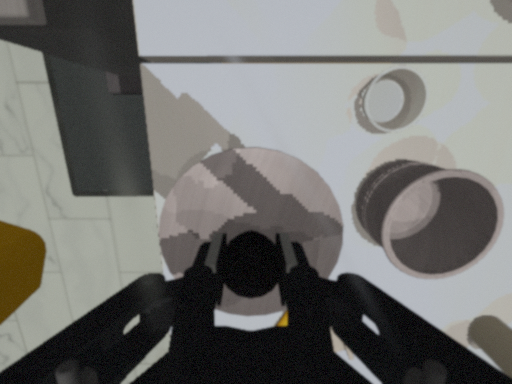

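```bash
python3 - <<'E'
from rel import *
im,d,K,D,V=load("w15");W=cloud(d,K,D,V)
p=arc(W,.0885,.004,(.569,-.358),.052,.04,.065);print(len(p),fitR(p,.052,(.569,-.358)))
E
```

```text
3139 (array([ 0.56334579, -0.36003857]), np.float64(0.0018069479692746824))
```

>>> {"method": "step_arm", "body": {
  "deltas": [
    [-0.001, 0.01, 0, 0, 0, 0, 255],
    [-0.004, 0.03, 0, 0, 0, 0, 255],
    [-0.008, 0.06, 0, 0, 0, 0, 255],
    [-0.012, 0.09, 0, 0, 0, 0, 255],
    [-0.017, 0.12, 0, 0, 0, 0, 255],
    [-0.021, 0.15, 0, 0, 0, 0, 255],
    [-0.024, 0.172, 0, 0, 0, 0, 255],
    [-0.0257, 0.1827, 0, 0, 0, 0, 255],
    [-0.0257, 0.1827, 0, 0, 0, 0, 255],
    [-0.0257, 0.1827, 0, 0, 0, 0, 255],
    [-0.0257, 0.1827, 0, 0, 0, 0, 255]
  ]
}}

```text
clock: 31.95
position: [0.5682, -0.3597, 0.1833]
orientation: [0.707, 0.707, -0.0, -0.0]
wrist_force: [-0.1, 1.1, -2.2]
opening: 0.333
```

```bash
python3 snap.py wrist:w16; python3 - <<'E'
from rel import *
im,d,K,D,V=load("w16");W=cloud(d,K,D,V)
p=arc(W,.09,.004,(.566,-.358),.052,.04,.065);print(len(p),fitR(p,.052,(.566,-.358)),p.min(0),p.max(0))
p=arc(W,.175,.009,(.566,-.358),.052,.0,.075);print(len(p),p.min(0),p.max(0))
E
```

```text
31.95 [ 0.5682 -0.3597  0.1833] [[-0.001, 1.0, -0.0], [1.0, 0.001, 0.0], [0.0, -0.0, -1.0]] op 0.3334574580087921 F [-0.1   1.06 -2.17] q [-0.6   0.29  1.66 -0.    1.19 -0.6 ]
585 (array([ 0.56522398, -0.35881901]), np.float64(0.0016551579309441351)) [ 0.52396316 -0.32266516  0.08640975] [ 0.60380431 -0.30436967  0.09242953]
16845 [ 0.50747761 -0.4197569   0.16928522] [ 0.62492712 -0.30246131  0.17858565]
```

View pics/w16.png

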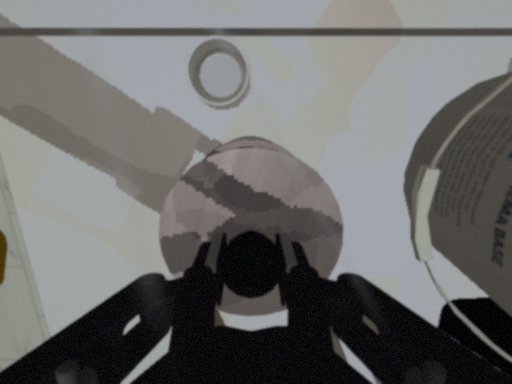

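>>> {"method": "step_arm", "body": {
  "deltas": [
    [0.0015, -0.0005, 0.02, 0, 0, 0, 255],
    [0.0015, -0.0005, 0.042, 0, 0, 0, 255],
    [0.0015, -0.0005, 0.056, 0, 0, 0, 255],
    [0.0015, -0.0005, 0.064, 0, 0, 0, 255],
    [0.0015, -0.0005, 0.07, 0, 0, 0, 255],
    [0.0015, -0.0005, 0.075, 0, 0, 0, 255],
    [0.0015, -0.0005, 0.0775, 0, 0, 0, 255],
    [0.0015, -0.0005, 0.0775, 0, 0, 0, 255],
    [0.0015, -0.0005, 0.0775, 0, 0, 0, 255]
  ]
}}

```text
clock: 33.12
position: [0.5687, -0.3584, 0.1063]
orientation: [0.707, 0.707, 0.0, 0.0]
wrist_force: [0.5, -0.1, -1.3]
opening: 0.331
```

```bash
python3 snap.py scene:s17; python3 - <<'E'
import cv2,numpy as np
s=cv2.imread("pics/s17.png")[200:300,320:450]
s=cv2.resize(s,None,fx=4,fy=4); cv2.imwrite("pics/s17z.png",s)
E
```

```text
33.125 [ 0.5687 -0.3584  0.1063] [[-0.001, 1.0, 0.001], [1.0, 0.001, -0.0], [-0.0, 0.001, -1.0]] op 0.33124997665395617 F [ 0.49 -0.08 -1.28] q [-0.6   0.36  1.73 -0.    1.06 -0.6 ]
```

View pics/s17z.png

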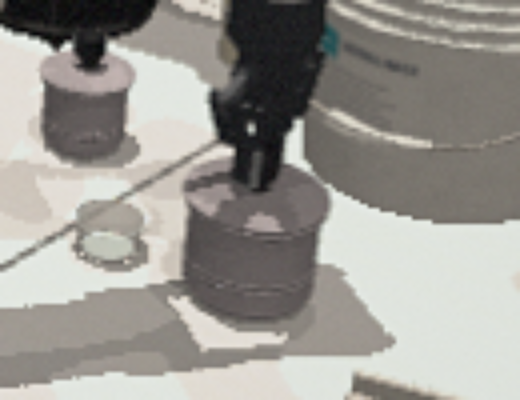

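>>> {"method": "step_arm", "body": {
  "deltas": [
    [0, 0, 0.001, 0, 0, 0, 0],
    [0, 0, 0.001, 0, 0, 0, 0],
    [0, 0, 0.001, 0, 0, 0, 0],
    [0, 0, 0.001, 0, 0, 0, 0],
    [0, 0, 0, 0, 0, 0, 0],
    [0, 0, 0, 0, 0, 0, 0],
    [0, 0, -0.03, 0, 0, 0, 0],
    [0, 0, -0.07, 0, 0, 0, 0],
    [0, 0, -0.11, 0, 0, 0, 0],
    [0, -0.03, -0.13, 0, 0, 0, 0],
    [0, -0.08, -0.13, 0, 0, 0, 0],
    [0, -0.13, -0.13, 0, 0, 0, 0],
    [0, -0.16, -0.13, 0, 0, 0, 0],
    [0, -0.17, -0.13, 0, 0, 0, 0],
    [0, -0.17, -0.13, 0, 0, 0, 0],
    [0, -0.17, -0.13, 0, 0, 0, 0],
    [0, -0.17, -0.13, 0, 0, 0, 0]
  ]
}}

```text
clock: 35.3
position: [0.3994, -0.3584, 0.2357]
orientation: [0.706, 0.708, 0.0, -0.0]
wrist_force: [-0.9, -0.3, 0.3]
opening: 0.996
```

```bash
python3 snap.py top:t18 scene:s18; python3 - <<'E'
from h import *
s=cv2.imread("pics/s18.png")[140:300,190:450]
cv2.imwrite("pics/s18z.png",cv2.resize(s,None,fx=3,fy=3))
im,d,K,D,V=load("t18");W=cloud(d,K,D,V)
cv2.imwrite("pics/t18z.png",cv2.resize(im[110:260,80:460,::-1],None,fx=2.1,fy=2.1,interpolation=cv2.INTER_CUBIC))
for n,(x,y,h,R,e) in dict(S=(.6664,-.11,.075,.05,.04),L=(.655,.1235,.105,.075,.07),M=(.569,-.358,.09,.062,.05)).items():
    p=W.reshape(-1,3);r=np.hypot(p[:,0]-x,p[:,1]-y);p=p[r<R+.01]
    a=p[(p[:,2]>h-.01)&(p[:,2]<h+.015)];k=p[p[:,2]>h+.03];k=k[k[:,2]<h+.06]
    c,rr=cv2.minEnclosingCircle((a[:,:2]*1000).astype(np.float32))
    A=np.c_[a[:,:2],np.ones(len(a))];pl=np.linalg.lstsq(A,a[:,2],rcond=None)[0]
    print(n,c,rr,"knob",len(k),k.mean(0).round(4),np.percentile(k[:,2],90),"tilt",pl[:2].round(3))
for n,(u,v,r,z) in dict(roll=(235,188,12,.028),sh=(295,187,10,.09)).items():
    w=W[v-r:v+r+1,u-r:u+r+1].reshape(-1,3); w=w[(w[:,2]>z-.008)&(w[:,2]<z+.02)]
    print(n,len(w),w.mean(0))
E
```

```text
35.3 [ 0.3994 -0.3584  0.2357] [[-0.002, 1.0, 0.0], [1.0, 0.002, 0.0], [0.0, 0.0, -1.0]] op 0.9957635598627066 F [-0.93 -0.28  0.26] q [-0.78 -0.    1.89  0.    1.25 -0.78]
S (668.5742797851562, -110.59808349609375) 45.158226013183594 knob 57 [ 0.6672 -0.1089  0.1161] 0.12117334825627023 tilt [0.003 0.001]
L (657.9002075195312, 122.41674041748047) 75.33504486083984 knob 57 [0.6576 0.124  0.1458] 0.15078687403078753 tilt [ 0.002 -0.   ]
M (570.06298828125, -358.45751953125) 59.18010711669922 knob 58 [ 0.5697 -0.356   0.1306] 0.13498117032379503 tilt [0.001 0.008]
roll 169 [0.53468704 0.2356806  0.02723695]
sh 42 [0.53719688 0.00235896 0.08623364]
```

View pics/s18z.png

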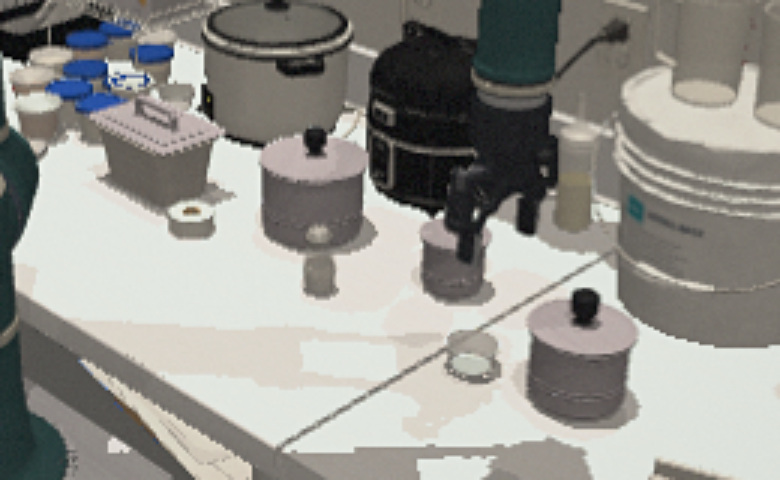

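View pics/t18z.png

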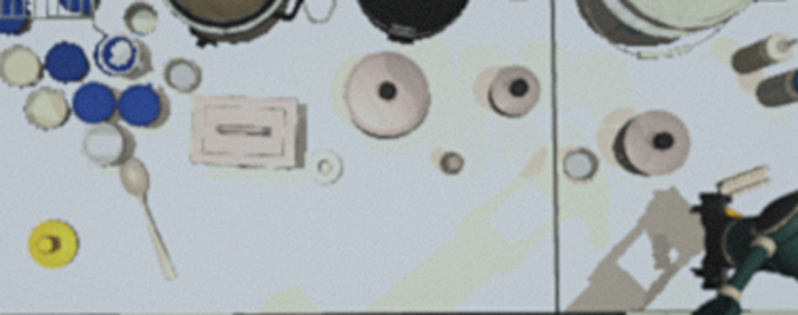

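All four lids are flat and centred, and neither the shaker nor the roll has moved. The arm is clear of everything, so I'm handing in.

```bash
python3 - <<'E'
from plant import order
print(order.close_job())
E
```

```text
the job is handed in; nothing more can be done
None
```

All four lids are on their own containers, and I handed the job in at about 35 s. I gripped the three round lids by the knob and the pan lid by its bar. The pan lid was turned about 3.3° to match the pan.

- **Seating:** in the last top and scene pictures all four lids lie flat with the flange on the rim. From the top depth, each lid is within about 3 mm of where its container's mouth was first measured. The knob tops are at the height of a seated lid, and the three round lids tilt less than 0.01 rad. The pan lid is square with the pan to about 0.5°.
- **Bystanders:** the shaker and the roll are unchanged within about 1–1.5 mm. I did not touch the yellow look-alike lid.
- **Disagreement:** the wrist and top cameras differed by 2–3 mm in x, slightly more than the stated 2 mm calibration. I allowed for it, and every insertion had 7–8 mm of clearance all round.
- **Not checked:** with the lids on, I could not measure the container positions directly again.

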